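Find and press the readout's hidden battery catch

ROBOT

A 6-joint arm with a two-finger parallel gripper is mounted at the origin on the work surface. World frame = base frame: x ahead of the robot, y to its left, z up, the work surface at z = 0. Lengths are in mm, angles in rad, forces in N, time in s.
With the tool pointing down it reaches from about 300 to 775 mm from the base axis. Payload 14.6 kg.
Tool frame: the origin (TCP) lies on the centre line of the jaws, within the pads' length; the fingertips stand 22 mm ahead of it and the grasp point (between the pads) lies 3 mm ahead of it (manip.tcp_to_tips is the distance from the TCP to the fingertips, in mm); z points along the fingers, y is the direction in which the jaws open and shut (so a half turn about z gives the same grasp; the last joint's range is limited). The gripper opens to 94 mm and grips with 3 to 60 N. Pads are 16 mm wide; open, the fingers measure 119 mm over their backs; the gripper's body (75 mm by 177 mm) begins 78 mm behind the grasp point.
Start: joints at [-1.303, 0.3, 1.521, -0, 1.321, -0.067], TCP at [180.712, -519.454, 227.446] pointing down, gripper open.
Joint ranges: [-3.03, 3.03], [-0.79, 2.21], [0.23, 2.52], [-1.04, 4.18], [0, 3.07], [-2.55, 2.55]. Speed limits (rad/s): [2.22, 2.22, 2.57, 3.14, 3.14, 3.14].

INTERFACE

Orientations are given as [roll, pitch, yaw] about the fixed x, y, z axes, in that order (R = Rz(yaw) Ry(pitch) Rx(roll)).
In Python, from cell import manip, vision, workorder gives the robot as it stands.
- The arm moves only by the tool carry_out, never from a script. Its argument "deltas" is a list of rows, each a list of 3 entries, a list of its own where there are three numbers: the shift along the tool's x, y, z in cm, then the turn about the tool's z in degrees, then the opening, from 0 (shut) to 1 (fully open). A call has 1 to 20 rows; each row shifts and turns the commanded pose from where the row before left it, along the tool's axes as they then stand; what a row does not reach is not made up. A row lasts 1/12 s, in which the tool goes at most 41.7 mm and 7.16 degrees, less where a joint would pass 70% of its speed; a pose out of reach is approached as far as the arm can. A call with a gripper value outside its range is refused whole. The fingers move at their own pace and stop on an object; "grip_force" is the grip in N (left out, the last holds). Time passes only in rows, so rows that do not move let the fingers close. It gives the time, the measured TCP pose, the force and the opening at its end, in the units of the state.
- manip.read_state(): the state, without advancing time (a new reading comes with each control period).
- vision.camera(name): name is "scene" or "top" or "wrist"; returns (picture, depth): 400x640x3 uint8, red, green, blue; 400x640 float32, mm along the optical axis (not along the pixel's ray), 0 where there is no reading.
- vision.calibration(name): a dict with "mtx" (3x3 intrinsics, pixels), "eye" and "orientation" of the camera in the world. Camera axes: x right, y down, z forward; pixel columns grow to the right and rows downward; lengths in mm; the calibration is good to about 2 mm. A picture is of the moment at which its call begins: read the wrist's pose just before it. calibration takes no time and is no camera call; for the wrist camera it gives the pose at the moment of the call.
- workorder.sign_off(): hands the job in, once; it reports no verdict.
The state is a dict: "clock": time; "joints": joint angles; "qd": joint speeds; "effort": joint torques, N m; "eef_pos": TCP position; "eef_rot": TCP orientation; "wrist_force": force on the tool from outside, world axes, zero at the start; "moment": the same for the moment, N m; "finger_gap": finger opening in mm.
Only numpy, scipy, OpenCV 4.12 (cv2) and the standard library are available. Lean on these libraries where they do the work, as an engineer would, in place of code of your own. Each camera call takes 0.05 s, during which the arm holds its last target.

TASK

Open the battery flap of the bench readout: feel along the dark strip in its deck with gentle fingertip presses until you find the one segment that gives, press it fully down so that the grey flap springs ajar, and let go. Do not touch the flap itself, and leave the things standing on and around the readout where they are.

Things in the scene. Friction and masses are not known exactly. Their poses are not given: they have to be found in the camera images.
- readout: bench readout, a low light-grey case with a blue band, fixed to the table: 240 mm (its x) by 380 mm (its y), 60 mm high; origin at the centre of its underside, on the table; z up; its -x side faces the robot. Its flat top is the deck. A dark strip and a grey battery flap are let into the deck
- strip (a point): centre of the dark strip's surface, at x -50, y 0, z 58 mm of the readout (2 mm below the deck), axes as the readout's. Strip 54 mm (x) by 250 mm (y). Fine seams part it into five segments of 50 mm, centred at y -100, -50, 0, 50, 100 mm. Four are rigid blanks; one, different each run and looking just like the rest, is the hidden catch, which gives when pressed
- flap_edge (a point): middle of the near (-x) edge of the grey battery flap, on its top; shut, it lies at x 21, y 0, z 60 mm of the readout. The flap is 78 mm (x) by 118 mm (y), flush with the deck when shut, hinged along its far (+x) edge
- catch (a joint): how far the hidden catch is pressed down, m: 0 flush with the strip, 0.006 fully down. It slides straight down with a steady resistance of about 5 to 6 N (no spring) and stays where it is left. The blanks do not move at all; pushes under 25 N are plenty
- flap (a joint): angle of the battery flap, rad: 0 shut, flush; geared to the catch, which lifts its near (-x) edge as it goes down, to 0.42 with the catch fully down (that edge then some 32 mm above the deck). It stays up once the catch is down
- ring_gauge: steel ring, 40 mm across, 16 mm high, standing on the deck at the readout's left (+y) end; origin centre of underside
- setting_block: steel block 35 x 20 x 20 mm on the deck at the readout's right (-y) end; origin centre of underside
- cell_a: spare green battery cell standing upright, 26 mm across, 50 mm high; origin centre of underside
- cell_b: second spare green battery cell, same size; origin centre of underside
- cleaner: white bottle with orange cap, 60 mm across, 160 mm high; origin centre of underside
- loupe: black eye loupe standing upright, 44 mm across, 42 mm high; origin centre of underside
- screwdriver: screwdriver with blue handle lying on the table, about 180 mm long along its x; origin on its underside

How it is judged (in metres and radians):
At the end, for the whole second after the job is handed in: The hidden catch is at least 4.5 mm down (of 6), the battery flap stands open at least 0.3 rad, and no loose thing is more than 20 mm from where it started (value of joint catch above 0.0045 m and value of joint flap above 0.3 rad and distance of each of ring_gauge, setting_block, cell_a, cell_b, cleaner, loupe, screwdriver from where it was at the start of the episode below 0.02 m); the robot touches nothing.
It fails at once if a loose thing on or beside the readout is lifted, carried or pushed more than 20 mm (distance of any of ring_gauge, setting_block, cell_a, cell_b, cleaner, loupe, screwdriver from where it was at the start of the episode above 0.02 m).
It fails at once if the robot touches the flap instead of letting the catch open it (more than 2 N) (contact force between any of the fingers, the arm and flap above 2 N).
It fails at once if the fingers press harder than 90 N on anything (contact force between the fingers and anything else above 90 N).
It also fails if it takes over 48 s, if anything falls off the work surface, if the arm or the gripper's body presses on something with over 40 N, if the wrist force passes 120 N, or if a joint passes its speed limit or range.

## Working session

There is one attempt and no reset: what is moved stays moved. The work goes in short steps, Python scripts to look and compute and a tool call to move; the robot and the scene stay as the last step left them, time stands still between calls to the robot, and variables do not carry over. Pictures are saved under pics/ and viewed, and the job is handed in when it is done.

Besides the shell and the picture viewer there is one more tool, called after "Call:" by a JSON object that holds its "fn" and its "kwargs", one argument or row to a line. carry_out: Moves the arm, as the interface text tells. Its arguments: {"type":"object","properties":{"deltas":{"type":"array","items":{"type":"array"}},"grip_force":{"type":"number"}},"required":["deltas"]}

```bash
ls; mkdir -p pics; python3 - <<'E'
from cell import manip, vision, workorder
import cv2, numpy as np
print(manip.read_state(), manip.tcp_to_tips)
for n in ("scene","top"):
    p,d=vision.camera(n); c=vision.calibration(n); print(n,c)
    cv2.imwrite(f"pics/{n}0.png",p[:,:,::-1]); np.savez(f"pics/{n}0.npz",p=p,d=d,**{k:np.array(v) for k,v in c.items()})
E
```

```text
pics
{'clock': 0.0, 'joints': array([-1.30261272e+00,  3.00468834e-01,  1.52158243e+00,  3.79805488e-07,
        1.32068060e+00, -6.66096741e-02]), 'qd': array([-0.00081174, -0.00114898, -0.00087439, -0.00088051,  0.00063111,
        0.00020311]), 'effort': array([-2.54522405e-03, -5.31799221e+01, -3.52743208e+01,  7.06912042e-02,
        2.43211380e-02, -8.08589402e-05]), 'eef_pos': array([ 180.64595853, -519.24011525,  226.88698519]), 'eef_rot': array([-3.14045600e+00, -7.61932117e-05,  3.34793145e-01]), 'wrist_force': array([ 0.15139303, -0.51549798, -0.32482276]), 'moment': array([-0.02025185, -0.00299664, -0.0189929 ]), 'finger_gap': 94.07059011300389} 22.0
scene {'mtx': array([[407.03901921,   0.        , 324.55067632],
       [  0.        , 407.03901921, 196.13909594],
       [  0.        ,   0.        ,   1.        ]]), 'eye': array([1089.86797447,   83.66439072,  986.39988072]), 'orientation': array([-2.55627649,  0.00551956,  1.72862647])}
top {'mtx': array([[506.6217745 ,   0.        , 319.95099367],
       [  0.        , 506.6217745 , 198.17289127],
       [  0.        ,   0.        ,   1.        ]]), 'eye': array([ 306.26623154,  -24.97210245, 1453.91323401]), 'orientation': array([-3.02007315,  0.01463861, -1.56835495])}
```

View pics/scene0.png

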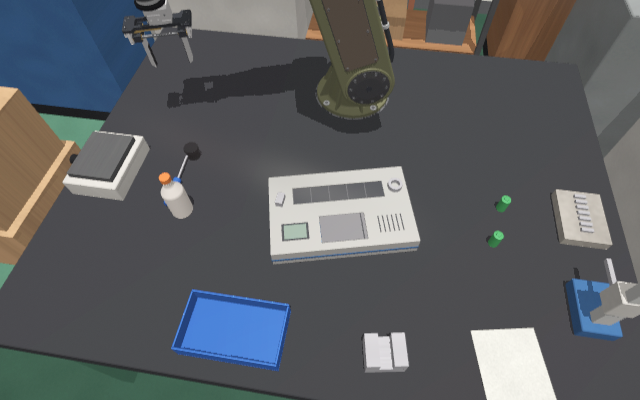

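View pics/top0.png

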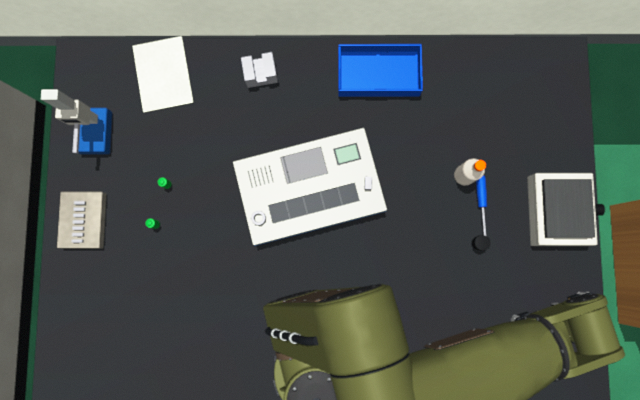

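Top view: readout centred about (310,187), strip from (270,213) to (358,195), ring at (259,219), block at (368,183), flap about (304,165). I'll measure the deck outline and the strip.

```bash
cat > h.py <<'E'
import numpy as np, cv2
from scipy.spatial.transform import Rotation as R
def ray(c,uv,z):
    uv=np.atleast_2d(uv).astype(float)
    d=np.c_[uv,np.ones(len(uv))]@np.linalg.inv(c['mtx']).T@R.from_euler('xyz',c['orientation']).as_matrix().T
    e=np.array(c['eye']); return e+d*((z-e[2])/d[:,2])[:,None]
E
python3 - <<'E'
from h import *
for n in ("top","scene"):
    c=np.load(f"pics/{n}0.npz"); p=c['p']; 
    g=p.min(2)
    m=(g>130).astype(np.uint8)
    cs,_=cv2.findContours(m,cv2.RETR_CCOMP,cv2.CHAIN_APPROX_NONE)
    inside=(310,187) if n=="top" else (340,206)
    best=max([k for k in cs if cv2.pointPolygonTest(k,inside,False)>=0],key=cv2.contourArea)
    r=cv2.minAreaRect(best.astype(np.float32)); print(n,r)
    x,y,w,h=cv2.boundingRect(best)
    W=ray(c,best[:,0],60)[:,:2]
    rr=cv2.minAreaRect(W.astype(np.float32)); print(" deck world",rr)
    full=np.zeros_like(m); cv2.drawContours(full,[cv2.convexHull(best)],-1,1,-1)
    dark=((p.max(2)<110)&(full>0)).astype(np.uint8)
    k,_=cv2.findContours(cv2.morphologyEx(dark,cv2.MORPH_CLOSE,np.ones((3,3))),cv2.RETR_EXTERNAL,cv2.CHAIN_APPROX_NONE)
    for q in sorted(k,key=cv2.contourArea)[-3:]:
        W=ray(c,q[:,0],58)[:,:2]; print(" dark",cv2.contourArea(q),cv2.minAreaRect(q.astype(np.float32))[0],cv2.minAreaRect(W.astype(np.float32)))
c=np.load("pics/top0.npz");cv2.imwrite("pics/crop.png",cv2.resize(c['p'][110:260,210:410,::-1],None,fx=4,fy=4,interpolation=cv2.INTER_CUBIC))
E
```

```text
top ((309.0126953125, 185.815673828125), (86.58238220214844, 138.5284423828125), 75.49983215332031)
 deck world ((512.5608520507812, 26.71099853515625), (243.19308471679688, 382.46820068359375), 14.822103500366211)
 dark 0.0 (339.0, 133.0) ((661.8150024414062, -57.37002944946289), (0.0, 0.0), 0.0)
 dark 0.0 (343.0, 132.0) ((664.6859130859375, -68.64778137207031), (0.0, 0.0), 0.0)
 dark 0.0 (347.0, 131.0) ((667.5575561523438, -79.92838287353516), (0.0, 0.0), 0.0)
scene ((341.4385070800781, 211.32376098632812), (81.84432220458984, 150.01773071289062), 84.80557250976562)
 deck world ((518.1187744140625, 30.168136596679688), (253.96725463867188, 381.778076171875), 14.887558937072754)
 dark 9.0 (307.0901794433594, 229.9918212890625) ((593.7609252929688, -46.37752914428711), (41.735469818115234, 3.741079330444336), 15.016483306884766)
 dark 82.5 (301.036865234375, 196.90574645996094) ((495.17108154296875, -81.20482635498047), (35.64039611816406, 40.9234504699707), 15.023629188537598)
 dark 440.0 (358.58758544921875, 189.99227905273438) ((448.23309326171875, 71.34117889404297), (48.333038330078125, 130.73538208007812), 14.970051765441895)
```

View pics/crop.png

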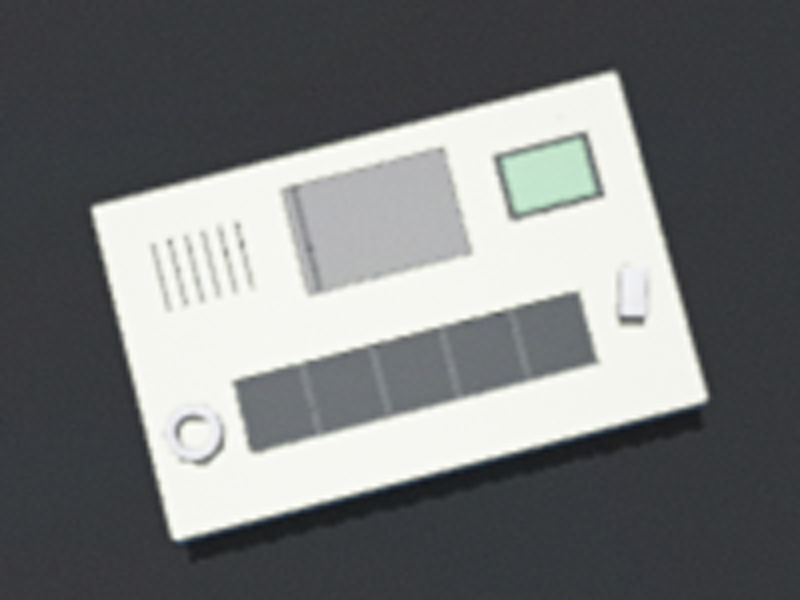

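```bash
python3 - <<'E'
from h import *
c=np.load("pics/top0.npz")
q=(np.array([[235,381],[580,292],[597,362],[250,452]])-1.5)/4+[210,110]
W=ray(c,q,58)[:,:2]; print(W.round(1),W.mean(0), [np.linalg.norm(W[i]-W[i-1]).round(1) for i in range(4)])
v=W[0]-W[1]; print("yaw",np.degrees(np.arctan2(-v[0],v[1])))
ctr=W.mean(0); a=np.radians(14.9)
for s in (-100,-50,0,50,100): print(s,(ctr+s*np.array([-np.sin(a),np.cos(a)])).round(1))
rr=ray(c,(np.array([[194,433],[632,293]])-1.5)/4+[210,110],76)[:,:2]
M=np.array([[np.cos(a),-np.sin(a)],[np.sin(a),np.cos(a)]]); print("ring, block rel strip",(rr-ctr)@M)
# depth
d=c['d']; print(d[203-2:205,312:316])
yaw=0.3348; X=np.array([np.cos(yaw),np.sin(yaw)]); Y=np.array([np.sin(yaw),-np.cos(yaw)])
D=ctr-100*np.array([-np.sin(a),np.cos(a)])-[180.6,-519.2]; print("tool x,y mm",D@X,D@Y)
E
```

```text
[[ 457.9  139. ]
 [ 520.4 -100.5]
 [ 471.3 -112. ]
 [ 408.5  127.9]] [464.52581063  13.58492818] [np.float64(50.6), np.float64(247.6), np.float64(50.4), np.float64(248.0)]
yaw 14.622415070538464
-100 [490.2 -83.1]
-50 [477.4 -34.7]
0 [464.5  13.6]
50 [451.7  61.9]
100 [438.8 110.2]
ring, block rel strip [[  -4.08371571  157.17056363]
 [  12.36613439 -157.2960769 ]]
[[1404.5153 1402.8646 1407.937  1403.2333]
 [1407.9891 1408.6974 1406.8519 1405.2072]
 [1403.461  1403.7454 1408.0603 1408.9431]
 [1404.6089 1403.0974 1410.9569 1404.5326]]
tool x,y mm 435.7561120644514 -310.18939662659125
```

Call:
{"fn": "carry_out", "kwargs": {
  "deltas": [
    [[1.2,-0.9,0],0,0],
    [[2.3,-1.63,0],0,0],
    [[2.5,-1.78,0],0,0],
    [[2.5,-1.78,0],0,0],
    [[2.5,-1.78,0],0,0],
    [[2.5,-1.78,0],0,0],
    [[2.5,-1.78,0],0,0],
    [[2.5,-1.78,0],0,0],
    [[2.5,-1.78,0],0,0],
    [[2.5,-1.78,0],0,0],
    [[2.5,-1.78,0],0,0],
    [[2.5,-1.78,0],0,0],
    [[2.5,-1.78,0],0,0],
    [[2.5,-1.78,0],0,0],
    [[2.5,-1.78,0],0,0],
    [[2.5,-1.78,0],0,0],
    [[2.5,-1.78,0],0,0],
    [[2.5,-1.78,0],0,0],
    [[1.5,-1.0,0],0,0],
    [[0,0,0],4.3,0]
  ],
  "grip_force": 10
}}

```text
clock: 1.77
eef_pos: [501.8, -66.7, 226.9]
eef_rot: [-3.141, 0.0, 0.264]
wrist_force: [-0.4, -0.1, 0.0]
finger_gap: 0.5
```

Call:
{"fn": "carry_out", "kwargs": {
  "deltas": [
    [[-0.8,0.6,1.0],0,0],
    [[-0.7,0.6,2.5],0,0],
    [[0,0,2.5],0,0],
    [[0,0,2.5],0,0],
    [[0,0,1.5],0,0],
    [[0,0,1.0],0,0],
    [[0,0,0],0,0],
    [[0,0,0],0,0]
  ]
}}

```text
clock: 2.43
eef_pos: [489.3, -84.8, 117.7]
eef_rot: [-3.142, 0.0, 0.26]
wrist_force: [0.4, -0.3, 0.4]
finger_gap: 0.5
```

```bash
python3 - <<'E'
from h import *
from cell import vision,manip
s=manip.read_state();print(s['eef_pos'],s['eef_rot'],s['wrist_force'],s['joints'])
for n in("wrist","top"):
    c=vision.calibration(n);p,d=vision.camera(n);np.savez(f"pics/{n}1.npz",p=p,d=d,**c)
    cv2.imwrite(f"pics/{n}1.png",p[:,:,::-1])
E
```

```text
[489.27765331 -84.75009212 117.74896646] [-3.14151780e+00  1.07924044e-04  2.59754095e-01] [ 0.40961416 -0.33629419  0.37350805] [-2.45293089e-01  3.06926535e-01  1.78752663e+00  1.53456182e-05
  1.04727016e+00  1.06574147e+00]
```

View pics/wrist1.png

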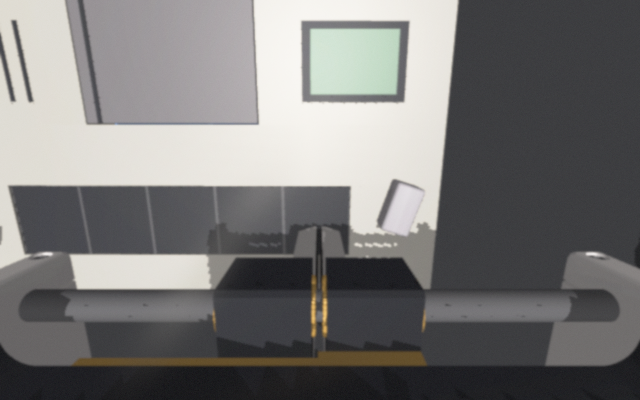

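The wrist view shows the strip's right end at column 350, with seams at 283/215/150/83 on rows 186–253, and the closed fingers in front of it. Next I'll cross-check the strip position from this view.

```bash
python3 - <<'E'
from h import *
c=np.load("pics/wrist1.npz")
W=ray(c,[[350,186],[350,253],[10,186],[20,253],[283,220],[215,220],[150,220],[83,220]],58)[:,:2];print(W.round(1))
print("centre est from far edge corners", (W[0]+W[2])/2-27*np.array([np.cos(.26),np.sin(.26)]))
a=.26;M=np.array([[np.cos(a),-np.sin(a)],[np.sin(a),np.cos(a)]])
print("rel tool",((W-[489.3,-84.8])@M).round(1)); print(c['eye'],c['orientation'])
E
```

```text
[[ 521.  -100. ]
 [ 469.8 -115. ]
 [ 456.   144.3]
 [ 403.3  135.3]
 [ 482.5  -57.9]
 [ 469.2   -7.7]
 [ 456.4   40.3]
 [ 443.3   89.7]]
centre est from far edge corners [462.41014086  15.17993331]
rel tool [[ 26.7 -22.9]
 [-26.6 -24.1]
 [ 26.7 229.9]
 [-26.6 234.8]
 [  0.4  27.7]
 [  0.4  79.7]
 [  0.4 129.3]
 [  0.4 180.5]]
[552.57805174 -67.41869428 277.341992  ] [ 2.90766547e+00 -5.48100846e-04 -1.31087818e+00]
```

Call:
{"fn": "carry_out", "kwargs": {
  "deltas": [
    [[0,-0.1,1.0],0,0],
    [[0,-0.1,1.2],0,0],
    [[0,0,1.0],0,0],
    [[0,0,0.2],0,0],
    [[0,0,0],0,0],
    [[0,0,0],0,0]
  ]
}}

```text
clock: 3.03
eef_pos: [488.8, -82.8, 83.7]
eef_rot: [3.141, -0.0, 0.26]
wrist_force: [0.5, 0.4, 0.6]
finger_gap: 0.4
```

Call:
{"fn": "carry_out", "kwargs": {
  "deltas": [
    [[0,0,0.2],0,0],
    [[0,0,0.1],0,0],
    [[0,0,0.1],0,0],
    [[0,0,0],0,0]
  ]
}}

```text
clock: 3.37
eef_pos: [488.8, -82.9, 80.2]
eef_rot: [3.141, -0.001, 0.26]
wrist_force: [-3.7, 0.7, 8.6]
finger_gap: 0.5
```

Call:
{"fn": "carry_out", "kwargs": {
  "deltas": [
    [[0,0,0.05],0,0],
    [[0,0,0.05],0,0],
    [[0,0,0],0,0]
  ]
}}

```text
clock: 3.62
eef_pos: [488.9, -82.8, 80.1]
eef_rot: [3.141, -0.001, 0.26]
wrist_force: [-9.2, 2.6, 23.1]
finger_gap: 0.3
```

Call:
{"fn": "carry_out", "kwargs": {
  "deltas": [
    [[0,0,-0.8],0,0],
    [[0,-1.0,0],0,0],
    [[0,-1.5,0],0,0],
    [[0,-1.5,0],0,0],
    [[0,-1.0,0],0,0],
    [[0,0,0.3],0,0],
    [[0,0,0],0,0],
    [[0,0,0.2],0,0],
    [[0,0,0.1],0,0],
    [[0,0,0.1],0,0],
    [[0,0,0.05],0,0],
    [[0,0,0],0,0],
    [[0,0,0],0,0]
  ]
}}

```text
clock: 4.7
eef_pos: [475.9, -34.7, 78.9]
eef_rot: [3.141, -0.0, 0.259]
wrist_force: [-0.7, -1.1, 1.3]
finger_gap: 0.3
```

The fingertip is below the blank's surface height with hardly any force, so this is probably the catch. Pressing on in small steps.

Call:
{"fn": "carry_out", "kwargs": {
  "deltas": [
    [[0,0,0.1],0,0],
    [[0,0,0.1],0,0],
    [[0,0,0],0,0]
  ]
}}

```text
clock: 4.95
eef_pos: [475.9, -34.6, 76.9]
eef_rot: [3.141, -0.0, 0.26]
wrist_force: [0.0, -1.4, 1.8]
finger_gap: 0.5
```

Call:
{"fn": "carry_out", "kwargs": {
  "deltas": [
    [[0,0,0.1],0,0],
    [[0,0,0.1],0,0],
    [[0,0,0.1],0,0],
    [[0,0,0],0,0],
    [[0,0,0],0,0]
  ]
}}

```text
clock: 5.37
eef_pos: [475.9, -34.5, 74.2]
eef_rot: [3.141, -0.0, 0.26]
wrist_force: [-1.8, -2.8, 8.9]
finger_gap: 0.6
```

```bash
python3 - <<'E'
from h import *
from cell import vision,manip
s=manip.read_state();print(s['eef_pos'],s['wrist_force'])
p,d=vision.camera("scene");cv2.imwrite("pics/s2.png",cv2.resize(p[150:280,240:440,::-1],None,fx=4,fy=4))
E
```

```text
[475.9283587  -34.53817496  74.22395263] [-1.83325037 -2.77614946  8.87478088]
```

View pics/s2.png

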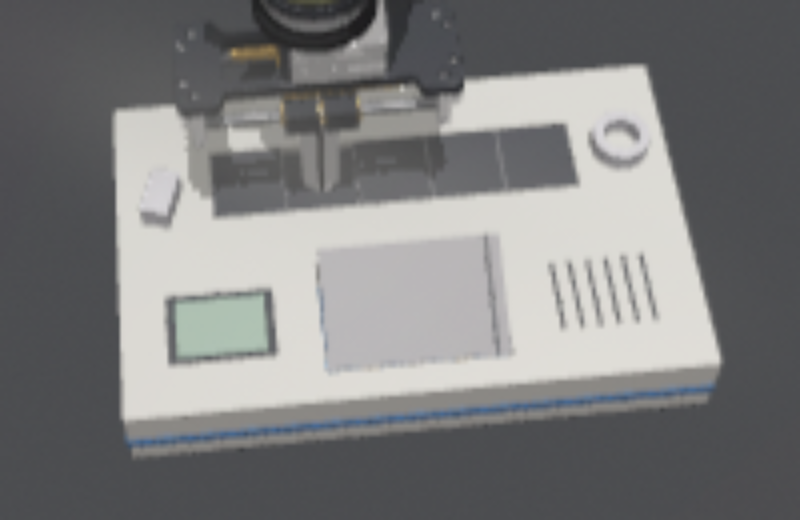

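The flap looks raised, though only by a little in this view, and the force is climbing as if at a stop. One firmer press, then straight up.

Call:
{"fn": "carry_out", "kwargs": {
  "deltas": [
    [[0,0,0.05],0,0],
    [[0,0,0.05],0,0],
    [[0,0,0],0,0],
    [[0,0,0],0,0]
  ]
}}

```text
clock: 5.75
eef_pos: [476.1, -34.6, 74.1]
eef_rot: [3.141, -0.001, 0.26]
wrist_force: [-7.1, -2.3, 22.9]
finger_gap: 0.6
```

Call:
{"fn": "carry_out", "kwargs": {
  "deltas": [
    [[0,0,-0.3],0,0],
    [[0,0,-1.0],0,0],
    [[0,0,-2.0],0,0],
    [[0,0,-3.0],0,0],
    [[0,0,-3.0],0,0],
    [[0,0,-3.0],0,0],
    [[-2.0,0,-2.0],0,0],
    [[-2.5,0,0],0,0],
    [[-2.5,0,0],0,0],
    [[-2.0,0,0],0,0],
    [[0,0,0],0,0],
    [[0,0,0],0,0]
  ]
}}

```text
clock: 6.75
eef_pos: [388.6, -57.6, 216.5]
eef_rot: [3.141, -0.001, 0.259]
wrist_force: [0.3, 0.2, 0.2]
finger_gap: 0.7
```

```bash
python3 - <<'E'
from h import *
from cell import vision,manip
s=manip.read_state();print(s['eef_pos'],s['wrist_force'])
cs={}
for n in("scene","wrist","top"):
    c=vision.calibration(n);p,d=vision.camera(n);np.savez(f"pics/{n}3.npz",p=p,d=d,**c);cv2.imwrite(f"pics/{n}3.png",p[:,:,::-1])
a=.26;X=np.array([np.cos(a),np.sin(a)]);C=np.array([464,14.3])
# depth heights of flap vs distance x in readout, scene+wrist
for n in("scene","wrist"):
    c=np.load(f"pics/{n}3.npz");d=c['d'];v,u=np.mgrid[:400,:640]
    P=np.c_[u.ravel(),v.ravel(),np.ones(u.size)]@np.linalg.inv(c['mtx']).T*d.reshape(-1,1)
    P=P@R.from_euler('xyz',c['orientation']).as_matrix().T+c['eye']
    r=P[:,:2]-C; x=r@X-50; y=r@np.array([-X[1],X[0]])
    for x0 in range(0,110,10):
        m=(abs(x-x0)<4)&(abs(y)<40)&(d.ravel()>0); print(n,x0,m.sum(),np.median(P[m,2]).round(1) if m.any() else None)
    for ys in(-100,-50,0,50,100):
        m=(abs(x+50)<15)&(abs(y-ys)<15)&(d.ravel()>0);print(n,"seg",ys,m.sum(),np.median(P[m,2]).round(1) if m.any() else None)
E
```

```text
[388.57379566 -57.57899442 216.51377028] [0.34580082 0.23964361 0.23203394]
scene 0 72 59.8
scene 10 45 60.3
scene 20 0 None
scene 30 48 90.7
scene 40 96 87.3
scene 50 103 83.4
scene 60 103 78.7
scene 70 109 74.3
scene 80 110 69.9
scene 90 115 64.5
scene 100 98 61.2
scene seg -100 102 57.6
scene seg -50 97 52.0
scene seg 0 93 57.8
scene seg 50 96 58.0
scene seg 100 99 58.1
wrist 0 748 62.5
wrist 10 776 62.5
wrist 20 353 62.4
wrist 30 1456 92.0
wrist 40 335 51.1
wrist 50 4 31.6
wrist 60 0 None
wrist 70 0 None
wrist 80 0 None
wrist 90 0 None
wrist 100 0 None
wrist seg -100 944 60.4
wrist seg -50 895 54.4
wrist seg 0 950 60.4
wrist seg 50 943 60.4
wrist seg 100 935 60.3
```

View pics/wrist3.png

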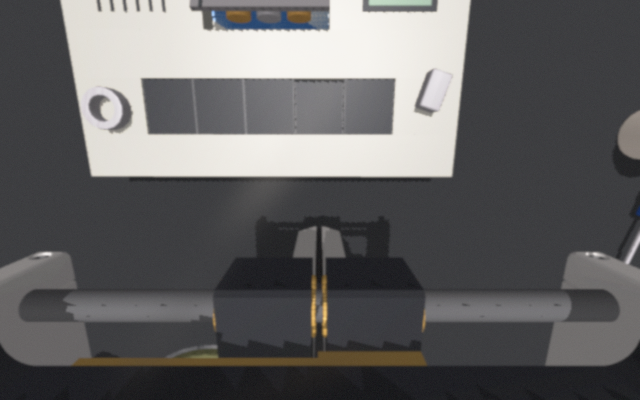

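View pics/scene3.png

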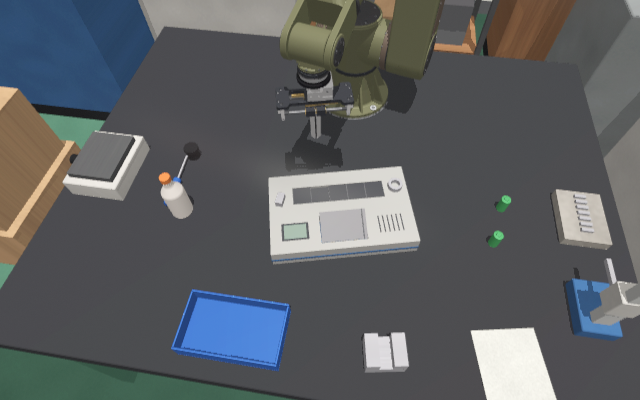

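The wrist view shows the flap open, with the cells visible under its edge at (270,18), and the segment at (320,107) sunk. In the scene view the ring, block, bottle, cells, loupe and screwdriver are where they started. Depth puts the catch 6 mm down and the flap edge about 31 mm up, roughly 0.42 rad. Nothing is touching the arm, so I'm handing in.

```bash
python3 -c "
from cell import workorder
print(workorder.sign_off())"
```

```text
the job is handed in; nothing more can be done
None
```

The battery flap is open and the job is handed in; the sign-off itself gave no verdict.

**Search and press:** I felt along the strip with closed fingertips. The segment at y -100 was rigid, with no give at 23 N. The segment at y -50 gave under light force, so I pressed it to its stop, about 6 mm of travel with a peak of about 23 N. Then I lifted straight up and backed away.

**Last checks:**
- **Catch:** scene depth puts the pressed segment at 52 mm against about 58 mm for the other four, so it is about 6 mm down. The wrist camera read everything about 2.5 mm higher but gave the same 6 mm difference.
- **Flap:** its near edge stands about 31 mm above the deck, roughly 0.42 rad.
- **Loose things:** all looked to be in their starting places in the scene picture. I checked this by eye and did not measure each one.
- **Arm:** it is clear of everything, with wrist force about zero. The clock was at about 7 s.

No check failed.

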